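# Seat the tubes and latch the incubator lid

## Robot

A 6-joint arm with a two-finger parallel gripper is mounted at the origin on a cart in front of the work surface, level with it; the furniture and walls round the work are solid. World frame = base frame: x ahead of the robot, y to its left, z up, the work surface at z = 0. Lengths are in m, angles in rad, forces in N, time in s.
With the tool pointing down it reaches from about 0.35 to 0.85 m from the base axis. Payload 8.1 kg.
Tool frame: the origin (TCP) lies midway between the tips of the shut fingers; the grasp point (between the pads) lies robot.grip_depth behind it (robot.grip_depth is the distance from the TCP to the grasp point, in m); z points along the fingers, y is the line along which they close (so a half turn about z gives the same grasp; the last joint's range is limited). The gripper opens to 93 mm and grips with 3 to 60 N. Pads are 15 mm wide; open, the fingers measure 128 mm over their backs; the gripper's body (75 mm by 188 mm) begins 65 mm behind the grasp point.
Start: joints at [1.131, 0.13, 1.488, -0, 1.523, -0.085], TCP at [0.208, 0.563, 0.219] pointing down, gripper open.
Joint ranges: [-2.96, 2.96], [-0.89, 2.26], [0.02, 2.5], [-1.34, 4.48], [0, 2.73], [-2.66, 2.66]. Speed limits (rad/s): [2.39, 2.39, 2.79, 3.14, 3.14, 3.14].

## Interface

Orientations are given as a rotation vector (axis times angle).
In Python, from plant import robot gives the robot as it stands.
- The arm moves only by the tool carry_out, never from a script. Its argument "rows" is a list of rows, each a list of 6 numbers: the shift along the tool's x, y, z in m, then the turn, a rotation vector about the tool's x, y, z in degrees. A call has 1 to 12 rows; each row is the pose to reach, as a shift and turn from the pose commanded when the call began, along the tool's axes at that moment; what a row does not reach only later rows make up. A row lasts 1/8 s, in which the tool goes at most 62.5 mm and 10.7 degrees, less where a joint would pass 70% of its speed; a pose out of reach is approached as far as the arm can. A call with a gripper value outside its range is refused whole. "jaw" is the closure in counts, from 0 (fully open) to 255 (shut), set as the call begins (left out, the last holds). The fingers move at their own pace and stop on an object; "force" is the grip in N (left out, the last holds). Time passes only in rows, so rows that repeat a pose let the fingers close. It gives the time, the measured TCP pose, the force, the opening and the grip force at its end, in the units of the state.
- robot.read_state(): the state, without advancing time (a new reading comes with each control period).
- robot.read_camera(name): name is "scene" or "side" or "wrist"; returns the picture (480x640x3 uint8, red, green, blue); there is no depth.
- robot.camera_model(name): a dict with "fx", "fy", "cx", "cy" (pixels), "R" (3x3) and "t" (3): a world point X has camera coordinates R X + t; the wrist camera has in their place "mount" (4x4, takes a point from camera to tool coordinates, whose origin is the TCP and whose axes are the flange's). Camera axes: x right, y down, z forward; pixel columns grow to the right and rows downward; lengths in m; the calibration is good to about 2 mm. A picture is of the moment at which its call begins: read the wrist's pose just before it. camera_model takes no time and is no camera call.
- robot.close_job(): hands the job in; it is judged then, once.
Trained networks look in the newest picture that a camera, given by its name, has taken for a name from the list of things; names that differ only in an ending like _2 or _b are one class to them, and where a whole thing is asked for, a point or a joint stands for the part that bears it (a point fixed in the world has none). Each returns a list of dicts, best first, with "conf" (0 to 1); they miss things now and then, are a little off and sometimes report something else, mostly with a low value. They report only what shows in the picture. A call takes as long as a camera call.
- robot.outline_of(camera, target): "pixels" (480x640 bool, what is visible of it) and "pixel" ([column, row] in pixels, amid what is visible of it).
The state is a dict: "t": time; "q": joint angles; "dq": joint speeds; "joint_torque": joint torques, N m; "tool_pos": TCP position; "orientation": TCP orientation; "force": force on the tool from outside, world axes, zero at the start; "wrist_torque": the same for the moment, N m; "opening": finger opening in m; "gripper_force": force on a finger pad.
Only numpy, scipy, OpenCV 4.12 (cv2) and the standard library are available. Lean on these libraries where they do the work, as an engineer would, in place of code of your own. Each camera call takes 0.05 s, during which the arm holds its last target. There are 200 camera calls.

## Task

Two of the four sample tubes in the tube incubator are standing high in their wells: press each of them straight down with the fingertips until all four are fully home, then push the open lid over and shut until its catch snaps and holds it closed by itself. Seat the tubes before you bring the lid over, never force the lid down on a high tube, and do not pull up or carry anything or shift the things standing beside the incubator.

Things in the scene. Friction and masses are not known exactly. Their poses are not given: they have to be found in the camera images.
- incubator: white bench-top tube incubator, fixed to the trolley, 210 mm deep (x), 185 mm wide (y), deck 85 mm high; origin = centre of its underside, x runs from the control panel at the front (-x) to the lid hinge at the back (+x). In its frame: six wells at x -10 or +32 mm, y -42, 0 or +42 mm; four of them hold tubes. The steel spring catch for the lid stands at x -57 mm, y 0, about 110 mm high
- lid_hinge (a point): middle of the lid's hinge line at the back, at (95, 0, 87) mm in the incubator's frame; the axis runs along the incubator's y
- lid (a joint): lid angle, rad: 0 = shut, about 1.8 = open, leaning back; stop at 1.95. White hood, clear pane; 140 mm from hinge to front edge, 170 wide, 36 deep; shut, its top is 123 mm above the trolley. A hinge spring (1 to 2 N at the front edge) lifts it if let go unlatched. The last 15 mm at the front edge push past the spring catch (about 6 N), which then holds it under 0.02 rad
- catch (a joint): the steel spring catch in front of the lid, rad: 0 at rest, grows as it gives way towards the robot (about 0.2 while the lid's small steel roller passes it), then snaps back to 0 over the roller
- lid_edge (a point): middle of the upper outside corner of the lid's front edge: in the lid, 140 mm from the hinge along it and 36 mm out from the hinge plane (the outside of the hood). At the back of the open lid this is its highest part, on the side away from the robot
- tube_a_cap (a point): centre of the top of a capped tube (cap 16 mm across, 17 mm high; tube 12 mm across, 83 mm long). Seated, a cap's top is 110 mm above the trolley, 25 mm above the deck; a high one stands 14 to 22 mm above that
- tube_b_cap (a point): as tube_a_cap, for another tube
- tube_c_cap (a point): as tube_a_cap, for another tube
- tube_d_cap (a point): as tube_a_cap, for another tube
- tube_a (a joint): how far this tube stands above its seat, m: 0 = fully home on the bottom of its well; it slides straight up and down with about 5 N of friction and stays where it is left
- tube_b (a joint): as joint tube_a
- tube_c (a joint): as joint tube_a
- tube_d (a joint): as joint tube_a
- stain_jar: round jar with a screw lid, 53 mm across, 99 mm high, loose, to the right of the incubator; origin under its centre. Bystander
- timer: flat white timer, 57 x 61 x 19 mm, loose, to the right of the incubator's front; origin under its centre. Bystander
- dropper: small dropper bottle, 37 mm across, 107 mm high, loose, to the left of the incubator; origin under its centre. Bystander

How it is judged:
On the way, in this order (a step that is already met when the one before it is completed fails the run):
1. all four tubes fully home while the lid still stands open (value of joint each of tube_a, tube_b, tube_c, tube_d below 0.003 m and value of joint lid above 0.9 rad), for 0.2 s.
2. the lid is pushed shut (value of joint lid below 0.03 rad), for 0.2 s.
At the end, for the whole second after the job is handed in: All four tubes are within 3 mm of the bottom of their wells and the lid stays shut on its catch by itself (under 0.03 rad, at rest) with the robot clear; jar and dropper bottle upright (value of joint each of tube_a, tube_b, tube_c, tube_d below 0.003 m and value of joint lid below 0.03 rad and velocity of joint lid below 0.05 rad/s and angle between each of stain_jar, dropper's own z axis and vertical below 0.1 rad); the robot touches nothing.
It fails at once if a tube was pulled up out of its well (value of joint any of tube_a, tube_b above 0.027 m or value of joint any of tube_c, tube_d above 0.008 m).
It fails at once if the lid was forced down on a tube (contact force between hood and tube_a above 4 N or contact force between hood and tube_b above 4 N or contact force between hood and tube_c above 4 N or contact force between hood and tube_d above 4 N).
It fails at once if a thing beside the incubator was shifted (distance of any of stain_jar, timer, dropper from where it was at the start of the episode above 0.02 m).
It also fails if it takes over 58 s, if anything falls off the work surface, if the arm or the gripper's body presses on something with over 40 N, if the wrist force passes 120 N, or if a joint passes its speed limit or range.

## Working session

There is one attempt and no reset: what is moved stays moved. The work goes in short steps, Python scripts to look and compute and a tool call to move; the robot and the scene stay as the last step left them, time stands still between calls to the robot, and variables do not carry over. Pictures are saved under pics/ and viewed, at most 10 in all, crops included, and the job is handed in when it is done.

Besides the shell and the picture viewer there is one more tool, called after ">>>" in YAML: its name, and indented under it one key for each argument. carry_out: Moves the arm, as the interface text tells. Its arguments: {"type":"object","properties":{"rows":{"type":"array"},"jaw":{"type":"number"},"force":{"type":"number"}},"required":["rows"]}

```bash
mkdir -p pics; ls
python3 - <<'E'
from plant import robot
import cv2, numpy as np
s=robot.read_state(); print({k:np.round(v,3) for k,v in s.items()}); print(robot.grip_depth)
for c in ("scene","side"):
    im=robot.read_camera(c); cv2.imwrite(f"pics/{c}0.png",im[:,:,::-1])
    m=robot.camera_model(c); print(c,{k:np.round(v,4).tolist() for k,v in m.items()})
    for n in ("incubator","tube_a_cap","lid_edge","stain_jar","timer","dropper"):
        for d in robot.outline_of(c,n): 
            ys,xs=np.nonzero(d["pixels"]); print(n,round(d["conf"],2),np.round(d["pixel"],1),xs.min(),xs.max(),ys.min(),ys.max(),len(xs))
print(robot.camera_model("wrist"))
E
```

```text
pics
{'t': np.float64(0.0), 'q': array([ 1.131,  0.131,  1.489, -0.   ,  1.523, -0.085]), 'dq': array([-0.001, -0.002,  0.001,  0.001, -0.   ,  0.002]), 'joint_torque': array([-0.0000e+00, -5.5984e+01, -4.9175e+01,  7.7000e-02,  3.6000e-02,
       -0.0000e+00]), 'tool_pos': array([0.208, 0.562, 0.218]), 'orientation': array([-5.540e-01, -3.092e+00,  3.000e-03]), 'force': array([-0.071, -0.245,  0.155]), 'wrist_torque': array([ 0.032,  0.002, -0.011]), 'gripper_force': np.float64(0.0), 'opening': np.float64(0.093)}
0.0188
scene {'fx': 519.986, 'fy': 519.986, 'cx': 324.7316, 'cy': 249.0265, 'R': [[0.886, -0.4635, 0.0137], [-0.1787, -0.3685, -0.9123], [0.4279, 0.8058, -0.4093]], 't': [-0.4445, 0.188, 0.6967]}
incubator 0.9 [334.8 274.4] 225 418 167 363 18653
tube_a_cap 0.68 [316.5 273.5] 311 320 261 287 232
lid_edge 0.71 [373.2 218.5] 328 418 167 277 7072
stain_jar 0.91 [368.4 328.8] 351 389 290 365 2602
timer 0.22 [311.9 253. ] 305 314 245 261 140
side {'fx': 556.4263, 'fy': 556.4263, 'cx': 321.3677, 'cy': 232.6132, 'R': [[-0.5785, 0.8156, 0.008], [0.6859, 0.4917, -0.5364], [-0.4414, -
[... 283 characters left out ...]
 361 218 322 6504
stain_jar 0.97 [265.9 210.2] 247 280 194 228 787
timer 0.73 [282.2 197.6] 273 303 185 218 609
timer 0.7 [359.6 207. ] 351 365 198 214 184
timer 0.66 [301.5 270.9] 238 361 217 322 6574
dropper 0.9 [394.5 309.8] 381 406 292 331 764
{'fx': 431.6426960769225, 'fy': 431.6426960769225, 'cx': 317.2212716704693, 'cy': 235.11392662557606, 'mount': array([[ 6.30384864e-04, -9.53612124e-01, -3.01037406e-01,
         8.39154915e-02],
       [ 9.99999786e-01,  6.54226842e-04,  2.16121980e-05,
        -1.22698719e-04],
       [ 1.76337097e-04, -3.01037355e-01,  9.53612332e-01,
        -1.65937590e-01],
       [ 0.00000000e+00,  0.00000000e+00,  0.00000000e+00,
         1.00000000e+00]])}
```

Run:
```python
import cv2, numpy as np
a=cv2.imread("pics/scene0.png")[150:390,210:450];b=cv2.imread("pics/side0.png")[150:350,220:460]
b=cv2.resize(b,None,fx=2.5,fy=2.5,interpolation=cv2.INTER_CUBIC);a=cv2.resize(a,None,fx=2.5,fy=2.5,interpolation=cv2.INTER_CUBIC)
cv2.imwrite("pics/a.png",a);cv2.imwrite("pics/b.png",b)
```

```text
(no output)
```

View pics/a.png

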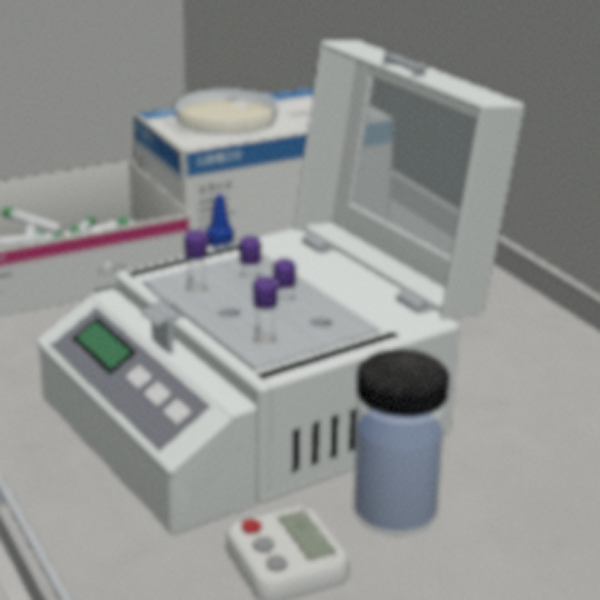

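View pics/b.png

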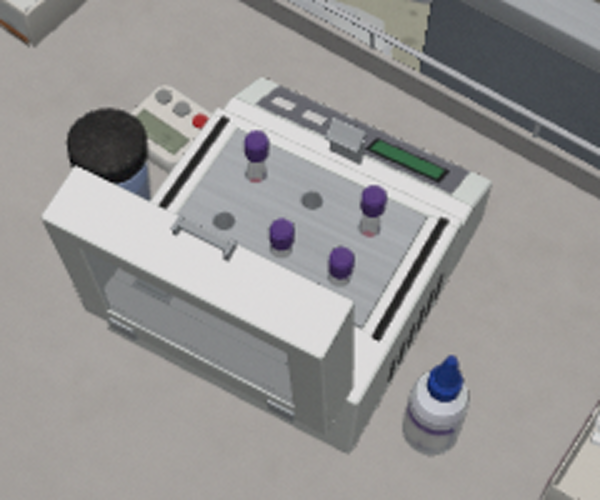

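Scene crop: purple caps at crop (196,243), (250,250), (285,272), (265,292); the side crop has them at (256,146), (373,201), (281,235), (341,262). The front pair stands high, the lid leans back at the rear, the jar and timer are on the right and the dropper is on the left. I'll fit the incubator pose to the caps next.

```bash
cat > h.py <<'E'
import cv2, numpy as np
from scipy.optimize import least_squares
from plant import robot
def purple(im,off=(0,0)):
    hsv=cv2.cvtColor(im,cv2.COLOR_BGR2HSV)
    m=cv2.inRange(hsv,(125,90,40),(155,255,255))
    n,l,st,c=cv2.connectedComponentsWithStats(m)
    return [(c[i],st[i]) for i in range(1,n) if st[i][4]>30]
def proj(m,X):
    p=np.asarray(m["R"])@X+np.asarray(m["t"]); return np.array([m["fx"]*p[0]/p[2]+m["cx"],m["fy"]*p[1]/p[2]+m["cy"]])
def W(P,X):
    x,y,a=P[:3]; c,s=np.cos(a),np.sin(a); return np.array([x+c*X[0]-s*X[1],y+s*X[0]+c*X[1],X[2]])
E
python3 - <<'E'
from h import *
ms={c:robot.camera_model(c) for c in ("scene","side")}
crop={"scene":((210,150),[(196,243),(265,292),(250,250),(285,272)]),"side":((220,150),[(373,201),(256,146),(341,262),(281,235)])}
wells=[(-.01,.042),(-.01,-.042),(.032,.042),(.032,0)]
obs={}
for c,(o,pts) in crop.items():
    b=purple(cv2.imread(f"pics/{c}0.png")); 
    obs[c]=[]
    for p in pts:
        q=np.array(p)/2.5+o; k=min(b,key=lambda e:np.linalg.norm(e[0]-q)); obs[c].append(k[0]); print(c,q,k)
def res(P,full=False):
    h=[P[3],P[4],0,0]; r=[]
    for c in ms:
        for w,hh,o in zip(wells,h,obs[c]): r.append(proj(ms[c],W(P,(*w,.110-.0085+hh)))-o)
    return np.ravel(r)
best=min((least_squares(res,[.6,.1,a,.018,.018]) for a in (-1,0,1,2)),key=lambda s:s.cost)
P=best.x; print(P,np.round(best.fun,1))
np.save("P.npy",P)
for w in wells: print(w,W(P,(*w,.11)))
print("hinge",W(P,(.095,0,.087)),"r",np.hypot(*P[:2]))
# lid angle from edge corners
for a in (1.6,1.7,1.8,1.9):
    for y in (.085,-.085):
        X=W(P,(.095-.14*np.cos(a)+.036*np.sin(a),y,.087+.14*np.sin(a)+.036*np.cos(a)))
        print(a,y,X,[np.round(proj(ms[c],X)) for c in ms])
E
```

```text
scene [288.4 247.2] (array([288.1971831, 247.1971831]), array([285, 243,   8,  10,  71], dtype=int32))
scene [316.  266.8] (array([319.08333333, 263.16666667]), array([312, 255,  15,  17, 132], dtype=int32))
scene [310. 250.] (array([309.37037037, 249.7962963 ]), array([306, 246,   7,   9,  54], dtype=int32))
scene [324.  258.8] (array([319.08333333, 263.16666667]), array([312, 255,  15,  17, 132], dtype=int32))
side [369.2 230.4] (array([368.83333333, 230.24444444]), array([365, 225,   9,  12,  90], dtype=int32))
side [322.4 208.4] (array([322.        , 208.30434783]), array([318, 203,   9,  12,  92], dtype=int32))
side [356.4 254.8] (array([355.89247312, 254.49462366]), array([352, 249,   9,  12,  93], dtype=int32))
side [332.4 244. ] (array([332.10752688, 243.35483871]), array([328, 238,   9,  12,  93], dtype=int32))
[ 0.45439913 -0.02702976  0.13853245  0.01533834  0.01999279] [-0.5  0.7 -2.   0.8 -0.3  0.7  4.4 -3.8  0.2 -1.1 -0.7 -1.3  1.   0.2
  0.6  0.6]
(-0.01, 0.042) [0.43869517 0.01318697 0.11      ]
(-0.01, -0.042) [ 0.45029471 -0.07000829  0.11      ]
(0.032, 0.042) [0.4
[... 165 characters left out ...]
05 0.07580806 0.22588912] [array([344., 164.]), array([359., 282.])]
1.6 -0.085 [ 0.59991531 -0.09256329  0.22588912] [array([413., 189.]), array([243., 229.])]
1.7 0.085 [0.58997471 0.07769513 0.22119467] [array([350., 166.]), array([354., 292.])]
1.7 -0.085 [ 0.61344997 -0.09067622  0.22119467] [array([419., 190.]), array([238., 238.])]
1.8 0.085 [0.60297758 0.07950807 0.21515939] [array([356., 168.]), array([349., 303.])]
1.8 -0.085 [ 0.62645284 -0.08886329  0.21515939] [array([425., 192.]), array([233., 248.])]
1.9 0.085 [0.61531874 0.08122874 0.20784359] [array([361., 171.]), array([344., 313.])]
1.9 -0.085 [ 0.638794   -0.08714261  0.20784359] [array([430., 196.]), array([229., 258.])]
```

Run:
```python
from h import *
ms={c:robot.camera_model(c) for c in ("scene","side")}
wells=[(-.01,.042),(-.01,-.042),(.032,.042),(.032,0)]
obs={"scene":[(288.2,247.2),(316.2,266.8),(309.4,249.8),(324,258.8)],"side":[(368.8,230.2),(322,208.3),(355.9,254.5),(332.1,243.4)]}
def res(P):
    h=[P[3],P[4],0,0]
    return np.ravel([proj(ms[c],W(P,(*w,.1015+hh)))-o for c in ms for w,hh,o in zip(wells,h,obs[c])])
b=least_squares(res,[.45,0,.14,.018,.018]); P=b.x; print(P,np.round(b.fun,1)); np.save("P.npy",P)
for w in wells: print(w,W(P,(*w,.11)))
print("hinge",W(P,(.095,0,.087)))
for c in ms: print(c,"cam",-ms[c]["R"].T@ms[c]["t"])
a=cv2.imread("pics/scene0.png");s=cv2.imread("pics/side0.png")
for im,c in ((a,"scene"),(s,"side")):
    for x in (.6,.7,.8,.9):
        for y in (-.2,-.1,0,.1,.2):
            cv2.circle(im,tuple(int(v) for v in proj(ms[c],np.array([x,y,0]))),2,(0,0,255) if y else (0,255,0),-1)
    for q in wells+[(-.105,.0925),(-.105,-.0925)]: cv2.circle(im,tuple(int(v) for v in proj(ms[c],W(P,(*q,.085 if q[0]>-.1 else 0)))),2,(0,255,255),-1)
cv2.imwrite("pics/sf.png",np.hstack([cv2.resize(a[100:400,180:580],(400,300)),s[120:420,120:520]]))
```

```text
[ 0.45435389 -0.02680183  0.10943319  0.01558809  0.01527047] [-0.   0.3  0.   0.   0.5  0.7 -0.3  0.7  0.2 -0.4 -0.1 -0.   0.2  0.6
  0.2  0.4]
(-0.01, 0.042) [0.43982669 0.01385478 0.11      ]
(-0.01, -0.042) [ 0.44900074 -0.06964274  0.11      ]
(0.032, 0.042) [0.48157545 0.01844181 0.11      ]
(0.032, 0) [ 0.48616247 -0.02330695  0.11      ]
hinge [ 0.54878562 -0.01642642  0.087     ]
scene cam [ 0.12935576 -0.69819435  0.46274776]
side cam [0.86933898 0.22018804 0.84730587]
```

View pics/sf.png

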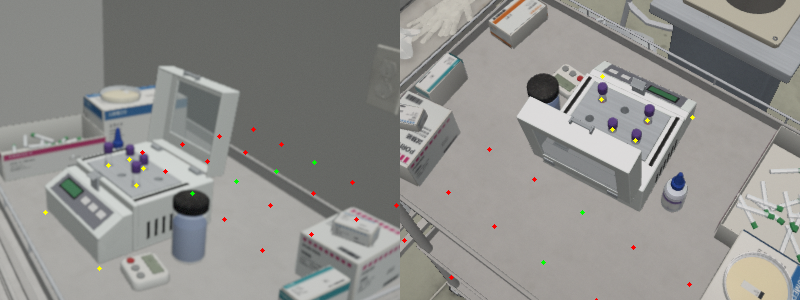

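Fit residuals are under 1 px, and the marked wells and incubator corners land on the image. The space behind the lid is clear. I'll move above the first high tube (left front).

```bash
cat >> h.py <<'E'
from scipy.spatial.transform import Rotation as Ro
def row(X,yaw=None,s=None):
    s=s or robot.read_state(); R=Ro.from_rotvec(s["orientation"]); P=np.load("P.npy")
    a=P[2] if yaw is None else yaw
    T=Ro.from_matrix(np.array([[-np.cos(a),np.sin(a),0],[-np.sin(a),-np.cos(a),0],[0,0,1]])@np.diag([1,-1,-1]))
    return np.r_[np.round(R.inv().apply(np.array(X)-s["tool_pos"]),4),np.round((R.inv()*T).as_rotvec(degrees=True),1)]
E
python3 - <<'E'
from h import *
P=np.load("P.npy")
print(row(W(P,(-.01,.042,.165))))
E
```

```text
[ -0.4076  -0.4342   0.0537   0.       0.     -26.6   ]
```

>>> carry_out:
  rows:
    - [-0.4076, -0.4342, 0, 0, 0, -26.6]
    - [-0.4076, -0.4342, 0, 0, 0, -26.6]
    - [-0.4076, -0.4342, 0, 0, 0, -26.6]
    - [-0.4076, -0.4342, 0, 0, 0, -26.6]
    - [-0.4076, -0.4342, 0, 0, 0, -26.6]
    - [-0.4076, -0.4342, 0, 0, 0, -26.6]
    - [-0.4076, -0.4342, 0, 0, 0, -26.6]
    - [-0.4076, -0.4342, 0, 0, 0, -26.6]
    - [-0.4076, -0.4342, 0, 0, 0, -26.6]
    - [-0.4076, -0.4342, 0, 0, 0, -26.6]
    - [-0.4076, -0.4342, 0.03, 0, 0, -26.6]
    - [-0.4076, -0.4342, 0.03, 0, 0, -26.6]
  jaw: 255
  force: 20

```text
t: 2.2
tool_pos: [0.4382, 0.0136, 0.1866]
orientation: [0.17, -3.133, -0.001]
force: [-0.2, 0.0, 0.3]
opening: 0.0005
gripper_force: 0.0
```

Run:
```python
from h import *
P=np.load("P.npy")
s=robot.read_state(); print(s["t"],s["tool_pos"],s["opening"],s["force"])
im=robot.read_camera("wrist"); im=np.ascontiguousarray(im[:,:,::-1])
print([(c,st) for c,st in purple(im)])
m=robot.camera_model("wrist"); M=np.linalg.inv(m["mount"]); R=Ro.from_rotvec(s["orientation"])
def pw(X):
    p=M[:3,:3]@R.inv().apply(X-s["tool_pos"])+M[:3,3]; return p[:2]/p[2]*m["fx"]+[m["cx"],m["cy"]]
for w,h in (((-.01,.042),.0155),((-.01,-.042),.0155),((.032,.042),0),((.032,0),0)):
    q=pw(W(P,(*w,.1015+h))); print(w,q); cv2.circle(im,tuple(int(v) for v in q),4,(0,255,0),-1)
cv2.imwrite("pics/w1.png",im)
print(row(W(P,(-.01,.042,.165))))
```

```text
2.2 [0.43821565 0.013583   0.1865756 ] 0.0004601535876014703 [-0.1833847   0.0029547   0.28169313]
[(array([175.63994169, 254.4271137 ]), array([160, 240,  32,  30, 686], dtype=int32)), (array([320.12987013, 254.95779221]), array([308, 240,  25,  30, 616], dtype=int32)), (array([254.20073665, 308.62062615]), array([242, 294,  25,  29, 543], dtype=int32)), (array([317.19230769, 311.75      ]), array([316, 301,   3,  22,  52], dtype=int32))]
(-0.01, 0.042) [317.80059143 254.21749826]
(-0.01, -0.042) [172.99743472 254.33999984]
(0.032, 0.042) [317.756132   307.52067051]
(0.032, 0) [252.47317559 307.58205933]
[-0.0009 -0.0002  0.0231  0.     -0.1    -0.    ]
```

View pics/w1.png

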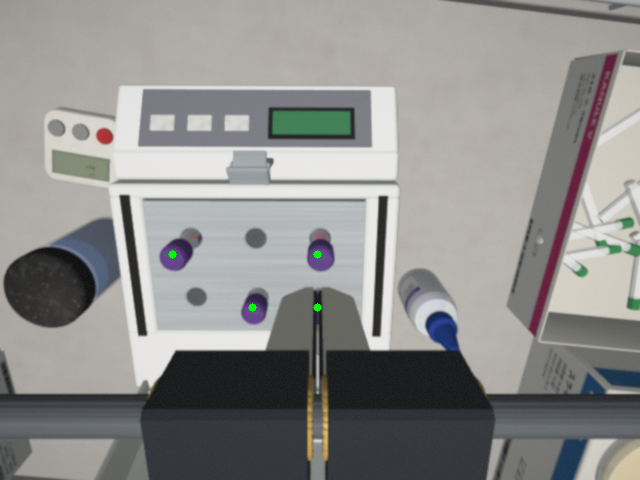

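The predicted cap positions match the wrist image to about 2 px (cap at (320,255) against predicted (318,254)). I'll press the left front tube.

>>> carry_out:
  rows:
    - [-0.001, 0, 0.04, 0, 0, 0]
    - [-0.001, 0, 0.055, 0, 0, 0]
    - [-0.001, 0, 0.06, 0, 0, 0]
    - [-0.001, 0, 0.064, 0, 0, 0]
    - [-0.001, 0, 0.068, 0, 0, 0]
    - [-0.001, 0, 0.072, 0, 0, 0]
    - [-0.001, 0, 0.074, 0, 0, 0]
    - [-0.001, 0, 0.074, 0, 0, 0]

```text
t: 3.25
tool_pos: [0.4415, 0.014, 0.1155]
orientation: [-0.172, 3.135, -0.0]
force: [0.1, 0.6, 3.1]
opening: 0.0005
gripper_force: 2.0
```

>>> carry_out:
  rows:
    - [0, 0, 0.002, 0, 0, 0]
    - [0, 0, 0.004, 0, 0, 0]
    - [0, 0, 0.005, 0, 0, 0]
    - [0, 0, 0.006, 0, 0, 0]
    - [0, 0, 0.006, 0, 0, 0]

```text
t: 3.88
tool_pos: [0.4418, 0.0139, 0.1102]
orientation: [-0.172, 3.135, -0.0]
force: [-1.6, 1.3, 12.7]
opening: 0.0008
gripper_force: 6.1
```

>>> carry_out:
  rows:
    - [0, 0, 0.002, 0, 0, 0]
    - [0, 0, 0.002, 0, 0, 0]

```text
t: 4.12
tool_pos: [0.4426, 0.0139, 0.11]
orientation: [-0.172, 3.133, -0.001]
force: [-6.6, 1.5, 27.1]
opening: 0.0004
gripper_force: 13.1
```

It stopped at z=0.110 with force rising steeply, so the first tube is home. Next I'll lift and go to the right front tube, 84 mm along -y.

>>> carry_out:
  rows:
    - [0, 0, -0.03, 0, 0, 0]
    - [0.001, 0, -0.05, 0, 0, 0]
    - [0.001, -0.042, -0.05, 0, 0, 0]
    - [0.001, -0.084, -0.05, 0, 0, 0]
    - [0.001, -0.084, -0.05, 0, 0, 0]
    - [0.001, -0.084, -0.03, 0, 0, 0]
    - [0.001, -0.084, -0.03, 0, 0, 0]

```text
t: 5.0
tool_pos: [0.4473, -0.0687, 0.1347]
orientation: [0.172, -3.133, -0.002]
force: [1.0, 0.7, -0.1]
opening: 0.0006
gripper_force: 0.0
```

Run:
```python
from h import *
P=np.load("P.npy"); print(robot.read_state()["tool_pos"],row(W(P,(-.01,-.042,.11))))
```

```text
[ 0.44729949 -0.06865722  0.13471767] [-0.0017 -0.0012  0.0247  0.1    -0.2     0.    ]
```

>>> carry_out:
  rows:
    - [-0.0015, -0.001, 0.006, 0, 0, 0]
    - [-0.0015, -0.001, 0.01, 0, 0, 0]
    - [-0.0015, -0.001, 0.014, 0, 0, 0]
    - [-0.0015, -0.001, 0.018, 0, 0, 0]
    - [-0.0015, -0.001, 0.022, 0, 0, 0]
    - [-0.0015, -0.001, 0.025, 0, 0, 0]
    - [-0.0015, -0.001, 0.026, 0, 0, 0]
    - [-0.0015, -0.001, 0.026, 0, 0, 0]

```text
t: 6.0
tool_pos: [0.4509, -0.0704, 0.111]
orientation: [-0.172, 3.136, -0.0]
force: [-0.1, 0.5, 4.4]
opening: 0.0005
gripper_force: 2.1
```

>>> carry_out:
  rows:
    - [0, 0, 0.002, 0, 0, 0]
    - [0, 0, 0.003, 0, 0, 0]
    - [0, 0, 0.004, 0, 0, 0]
    - [0, 0, 0.004, 0, 0, 0]

```text
t: 6.5
tool_pos: [0.4521, -0.0708, 0.11]
orientation: [-0.172, 3.134, -0.002]
force: [-8.7, 4.1, 27.1]
opening: 0.0007
gripper_force: 13.7
```

Both high tubes are home: the second stopped at z=0.110 with 27 N. I'll go up and over the lid to behind it and take a side look on the way.

>>> carry_out:
  rows:
    - [0, 0, -0.06, 0, 0, 0]
    - [0, 0, -0.12, 0, 0, 0]
    - [0, 0, -0.175, 0, 0, 0]
    - [-0.01, 0.01, -0.185, 0, 0, 0]
    - [-0.07, 0.042, -0.185, 0, 0, 0]
    - [-0.13, 0.042, -0.185, 0, 0, 0]
    - [-0.18, 0.042, -0.185, 0, 0, 0]
    - [-0.205, 0.042, -0.185, 0, 0, 0]
    - [-0.205, 0.042, -0.185, 0, 0, 0]

```text
t: 7.62
tool_pos: [0.65, -0.0056, 0.2881]
orientation: [0.173, -3.132, -0.001]
force: [-0.8, -0.7, -0.5]
opening: 0.0004
gripper_force: 0.0
```

Run:
```python
from h import *
P=np.load("P.npy"); print(robot.read_state()["tool_pos"],row(W(P,(.195,0,.195))))
a=robot.read_camera("scene")[80:360,200:480,::-1]; b=robot.read_camera("side")[100:380,200:480,::-1]
cv2.imwrite("pics/c.png",cv2.resize(np.hstack([a,b]),(800,400)))
```

```text
[ 0.65003677 -0.00559589  0.28805641] [ 1.40e-03  2.00e-04  9.31e-02  1.00e-01 -3.00e-01  0.00e+00]
```

View pics/c.png

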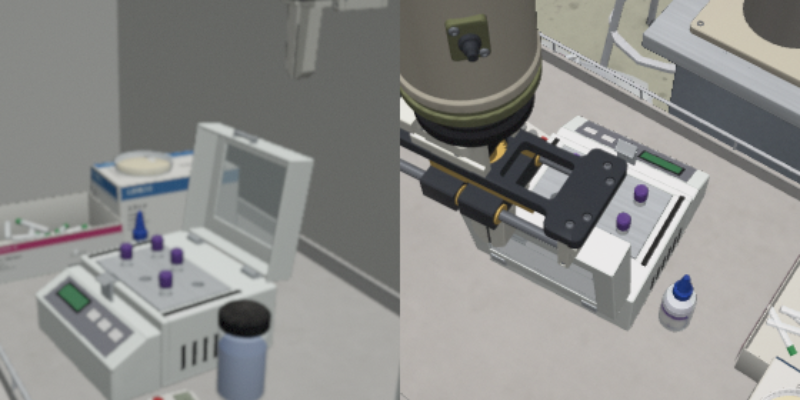

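Scene shows all four caps level and the lid still open. The gripper is clear behind the lid's top edge. Lowering behind the lid.

>>> carry_out:
  rows:
    - [0.001, 0, 0.03, 0, 0, 0]
    - [0.001, 0, 0.06, 0, 0, 0]
    - [0.001, 0, 0.083, 0, 0, 0]
    - [0.001, 0, 0.083, 0, 0, 0]

```text
t: 8.22
tool_pos: [0.6464, -0.0065, 0.2064]
orientation: [0.171, -3.133, -0.001]
force: [-0.3, 0.6, 1.3]
opening: 0.0007
gripper_force: 0.0
```

Run:
```python
from h import *
P=np.load("P.npy"); s=robot.read_state(); print(s["tool_pos"],s["force"])
for a in (1.6,1.45,1.3,1.15,1.0,.85,.7,.55,.42,.3,.2):
    r=.12;print(a,row(W(P,(.095-r*np.cos(a)+.036*np.sin(a)+.0075,0,.087+r*np.sin(a)+.036*np.cos(a))))[:3])
```

```text
[ 0.64639095 -0.00645347  0.20642034] [-0.32413885  0.64821902  1.33258029]
1.6 [0.0511 0.0007 0.0007]
1.45 [ 0.0694  0.0007 -0.0037]
1.3 [ 0.088   0.0007 -0.0055]
1.15 [ 0.1068  0.0007 -0.0044]
1.0 [ 0.1252  0.0007 -0.0005]
0.85 [0.1427 0.0007 0.0061]
0.7 [0.1591 0.0007 0.0153]
0.55 [0.174  0.0007 0.0267]
0.42 [0.1853 0.0007 0.0384]
0.3 [0.1944 0.0006 0.0504]
0.2 [0.2008 0.0006 0.0612]
```

>>> carry_out:
  rows:
    - [0.018, 0, 0, 0, 0, 0]
    - [0.036, 0, 0.001, 0, 0, 0]
    - [0.051, 0, 0.001, 0, 0, 0]
    - [0.069, 0, -0.002, 0, 0, 0]
    - [0.088, 0, -0.004, 0, 0, 0]
    - [0.107, 0, -0.003, 0, 0, 0]
    - [0.125, 0, 0, 0, 0, 0]
    - [0.143, 0, 0.006, 0, 0, 0]
    - [0.159, 0, 0.015, 0, 0, 0]
    - [0.174, 0, 0.027, 0, 0, 0]
    - [0.1853, 0, 0.038, 0, 0, 0]
    - [0.1944, 0, 0.05, 0, 0, 0]

```text
t: 9.72
tool_pos: [0.4558, -0.0279, 0.1602]
orientation: [-0.171, 3.134, -0.001]
force: [-1.2, -0.0, 3.0]
opening: 0.0006
gripper_force: 1.0
```

Run:
```python
from h import *
P=np.load("P.npy"); s=robot.read_state(); print(s["tool_pos"],s["force"],row(W(P,(-.022,0,.123))))
a=robot.read_camera("scene")[130:360,200:430,::-1]; b=robot.read_camera("side")[100:330,200:430,::-1]
cv2.imwrite("pics/d.png",cv2.resize(np.hstack([a,b]),(800,400)))
```

```text
[ 0.45584007 -0.02790981  0.1602325 ] [-1.228785   -0.04140861  2.99989442] [ 0.0235  0.0013  0.0372 -0.1     0.2    -0.    ]
```

View pics/d.png

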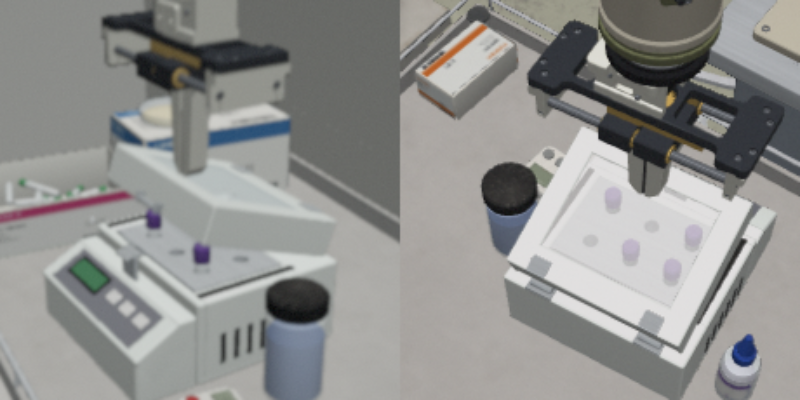

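The lid is at about 0.3 rad with the fingertips on the hood near its front edge. The tubes are low and the jar and dropper are undisturbed. Pressing it shut.

>>> carry_out:
  rows:
    - [0.007, 0, 0.009, 0, 0, 0]
    - [0.013, 0, 0.017, 0, 0, 0]
    - [0.018, 0, 0.024, 0, 0, 0]
    - [0.02, 0, 0.029, 0, 0, 0]
    - [0.022, 0, 0.033, 0, 0, 0]
    - [0.023, 0, 0.036, 0, 0, 0]
    - [0.023, 0, 0.038, 0, 0, 0]
    - [0.023, 0, 0.038, 0, 0, 0]

```text
t: 10.82
tool_pos: [0.4327, -0.0302, 0.1229]
orientation: [0.172, -3.137, 0.0]
force: [-11.8, 1.7, 24.2]
opening: 0.0009
gripper_force: 12.2
```

>>> carry_out:
  rows:
    - [0, 0, 0.001, 0, 0, 0]
    - [0, 0, 0.001, 0, 0, 0]

```text
t: 11.08
tool_pos: [0.4328, -0.0302, 0.1228]
orientation: [-0.172, 3.137, -0.0]
force: [-16.0, 2.9, 33.0]
opening: 0.0008
gripper_force: 16.2
```

>>> carry_out:
  rows:
    - [0, 0, -0.02, 0, 0, 0]
    - [0, 0, -0.06, 0, 0, 0]
    - [0, 0, -0.12, 0, 0, 0]
    - [0, 0, -0.14, 0, 0, 0]
    - [0, 0, -0.14, 0, 0, 0]
    - [0, 0, -0.14, 0, 0, 0]

```text
t: 11.82
tool_pos: [0.4318, -0.03, 0.2574]
orientation: [0.172, -3.134, -0.001]
force: [-0.4, -1.3, 0.4]
opening: 0.0001
gripper_force: 0.0
```

Run:
```python
from h import *
s=robot.read_state(); print(s["tool_pos"],s["force"])
a=robot.read_camera("scene")[150:370,210:430,::-1]; b=robot.read_camera("side")[100:320,210:430,::-1]
cv2.imwrite("pics/e.png",cv2.resize(np.hstack([a,b]),(800,400)))
```

```text
[ 0.43176373 -0.02999162  0.25737552] [-0.38681102 -1.26546997  0.38017621]
```

View pics/e.png

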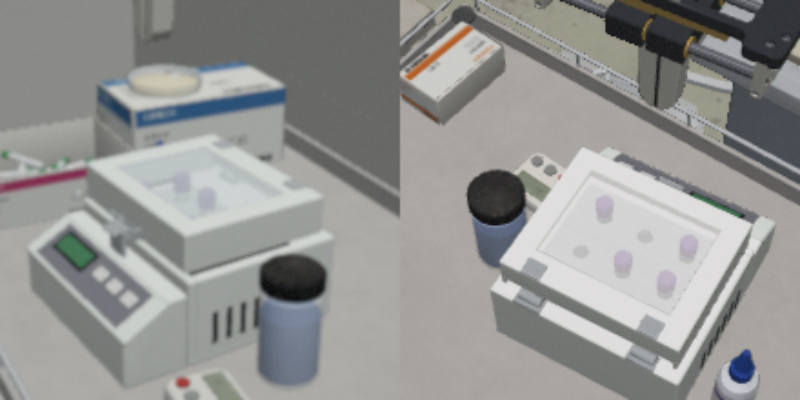

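The picture shows the lid down behind the catch, with its front-right top corner at about (310,268) in scene pixels. I'll check that against the shut geometry.

Run:
```python
from h import *
P=np.load("P.npy"); m=robot.camera_model("scene")
for a in (0,.05,.1):
    print(a,[np.round(proj(m,W(P,(.095-.14*np.cos(a)+.036*np.sin(a),y,.087+.14*np.sin(a)+.036*np.cos(a)))),1) for y in (.085,-.085)])
im=robot.read_camera("scene")[225:325,235:345,::-1]
cv2.imwrite("pics/f.png",cv2.resize(im,None,fx=5,fy=5,interpolation=cv2.INTER_CUBIC))
```

```text
0 [array([256.7, 239.8]), array([312.1, 280.1])]
0.05 [array([257.6, 235.7]), array([313.3, 275.3])]
0.1 [array([258.7, 231.6]), array([314.7, 270.6])]
```

View pics/f.png

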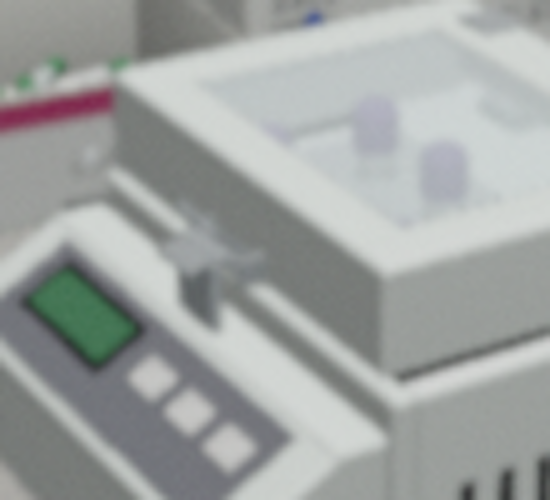

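The corners measure (311,280) and (259,240), matching the predicted shut lid at 0 rad: (312,280) and (257,240). It holds by itself, so I'm handing in.

```bash
python3 -c "
from plant import robot
print(robot.close_job())"
```

```text
the job is handed in; nothing more can be done
None
```

I pressed both high tubes home, then pushed the lid shut. It stays shut on its catch with the robot clear, and I handed the job in at about 12 s; no verdict came back.

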